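Seat a plug-in board with its ejector levers

TASK

Take the plug-in board that has a steel pin at each end out of the wooden stand, lower it between the guides of the grey card rack until it rests in the mouth of the socket with its pins in the forks of the two open ejector levers, and let go. Then swing both levers gently inward, part way by turns at first so that the board goes down level, pushing only on the levers and never on the board, until the board is fully home on the hidden floor of the socket at both ends; how far the levers must go differs from rack to rack, so stop when they come up firm and never push a lever with more than 25 N. Leave the filler plate in the stand and the other things on the bench where they are.

Things in the scene. Friction and masses are not known exactly. Their poses are not given: they have to be found in the camera images.
- rack: Grey card rack, fixed. Origin: centre of its underside, on the bench; y along the board slot, z up. Base 70 x 184 x 12 mm (x, y, z). Aluminium guides at y = +-35 to 48 mm, flared tops 84 mm above the bench, take the board's faces with 1 mm of play each. Levers are hinged 37 mm above the bench at y = +78 mm (left) and -78 mm (right); nothing else of the rack is higher than 85 mm.
- rack_mouth (a point): Centre of the mouth of the socket, 38 mm above the bench, on the rack's centre line, in the top of the black housing: 12 mm wide (x), 96 mm long (y). Axes as the rack's.
- left_seating_pin (a joint): Small spring pin hidden in the floor of the socket, 30 mm from its middle towards the left lever; reads 0 when free and 0.003 m when pressed flush with the floor, that is when this end of the board is fully home. The floor lies 15 to 22 mm above the bench: it differs from rack to rack and cannot be seen. The pin resists with about 1 N.
- right_seating_pin (a joint): The same pin, 30 mm from the middle towards the right lever.
- left_lever (a joint): Steel ejector lever at the rack's +y end, rad; grows as it swings outward, away from the board. Its handle leans outward by this value less 0.20. Starts open at 0.65 to 0.73; stays where left (2 N at the pad moves it). Below about 0.35 its upper prong drives that end of the board down, 16 mm per rad, against springy contacts (up to 8 N). It comes up firm somewhere between -0.40 and +0.20.
- right_lever (a joint): The same lever mirrored, at the rack's -y end; positive is again outward. Driven home while the other is wide open, a lever rocks the board and the other prong may miss its pin: bring both in by turns, first to about 0.3, then press each home with a push felt as 10 to 12 N; much more lifts the other end. Follow the arc: a level push on an open lever may bind.
- left_lever_pad (a point): Centre of the thumb pad of the left lever, 60 mm from its hinge along the handle. The pad is 18 mm wide (rack x), 12 mm thick and 16 mm long; the lever ends 8 mm beyond this point. It is pushed on its outer face, 7 mm outward of this point.
- right_lever_pad (a point): The same point on the right lever.
- board_grip (a point): Plug-in board, loose, 0.30 kg, upright in a groove of the stand. This point: centre of the aluminium grip bar on its top edge, 10 mm thick (board x), 50 mm long (y), 18 mm high. Below it a grey plate 8 mm thick, 66 mm high, 96 mm long below and 72 mm above. A steel pin of 6 mm diameter stands out at each end, 62 mm from the middle, 75 mm below this point. It fits either way round.
- board_mid_foot (a point): Middle of the board's lower edge, 95 mm below board_grip: bottom face of the copper tongue (8 mm thick, 92 mm long, 20 mm high) under the plate. Axes as the board's. Resting on the socket contacts, between the open levers, it stands 24 to 28 mm above the bench.
- filler_grip (a point): Centre of the grip bar of the filler plate, which stands in the other groove of the stand: like the board but only 84 mm long and without pins. Not to be used.
- stand: Wooden parking stand fixed to the bench, base 100 x 112 x 16 mm, origin at the centre of its underside; the board and the filler plate stand on its base between wooden posts (58 mm high) at x = +30 mm and x = -30 mm, lengthwise along its y axis.
- ink_jar_mid (a point): Ink jar, 47 mm across, 44 mm high, at its centre. Bystander.
- small_jar_mid (a point): Small glass jar with a yellow lid, 36 mm across, 48 mm high, at its centre. Bystander.
- eraser: Eraser, 18 x 38 x 11 mm, lying on the bench, origin at its underside. Bystander.

How it is judged:
By the outcome, as a careful person would: the job done as asked, in the order asked, and still so for the second after the job is handed in, with the robot touching nothing.
It also fails if it takes over 69 s, if anything falls off the work surface, if the arm or the gripper's body presses on something with over 40 N, if the wrist force passes 120 N, or if a joint passes its speed limit or range.

ROBOT

A 6-joint arm with a two-finger parallel gripper is mounted at the origin on a cart in front of the work surface, level with it; the furniture and walls round the work are solid. World frame = base frame: x ahead of the robot, y to its left, z up, the work surface at z = 0. Lengths are in m, angles in rad, forces in N, time in s.
With the tool pointing down it reaches from about 0.4 to 0.925 m from the base axis. Payload 12.5 kg.
Tool frame: the origin (TCP) lies between the finger pads; the fingertips stand 19 mm ahead of it and the grasp point (between the pads) is the TCP; z points along the fingers, y is the line along which they close (so a half turn about z gives the same grasp; the last joint's range is limited). The gripper opens to 95 mm and grips with 3 to 60 N. Pads are 20 mm wide; open, the fingers measure 119 mm over their backs; the gripper's body (75 mm by 180 mm) begins 59 mm behind the grasp point.
Start: joints at [-1.347, 0.491, 1.559, -0, 1.092, -0.106], TCP at [0.202, -0.591, 0.234] pointing down, gripper open.
Joint ranges: [-3.1, 3.1], [-0.84, 2.19], [0.05, 2.79], [-1.13, 4.28], [0.06, 2.93], [-2.69, 2.69]. Speed limits (rad/s): [2.22, 2.22, 2.79, 3.14, 3.14, 3.14].

INTERFACE

Orientations are given as a 3x3 rotation matrix whose columns are the frame's x, y, z axes.
In Python, from bench import bot gives the robot as it stands.
- The arm moves only by the shell command python3 -m inch 'ROWS' [OPENING]. ROWS is JSON, a list of rows, each a list of 4 numbers: the shift along the tool's x, y, z in m, then the turn about the tool's z in rad. A call has 1 to 20 rows; each row shifts and turns the commanded pose from where the row before left it, along the tool's axes as they then stand; what a row does not reach is not made up. A row lasts 1/12 s, in which the tool goes at most 41.7 mm and 7.16 degrees, less where a joint would pass 70% of its speed; a pose out of reach is approached as far as the arm can. A call is refused whole if a number of a shift passes 0.0417 or a number of a turn 0.125, either way. A call with a gripper value outside its range is refused whole. OPENING is the opening, from -1 (shut) to 1 (fully open), so that 0 is half open, set as the call begins (- or left out, the last holds). The fingers move at their own pace and stop on an object; the grip force is fixed at half the most. Time passes only in rows, so rows that do not move let the fingers close. It gives the time, the measured TCP pose, the force, the opening and the grip force at its end, in the units of the state.
- bot.get_obs(): the state, without advancing time (a new reading comes with each control period).
- bot.read_camera(name): name is "side" or "top" or "wrist"; returns a dict with "color" (400x640x3 uint8, blue, green, red), "intrinsics" (3x3 intrinsics, pixels), "k1" (the pictures are not rectified: a ray, as slopes to the right and down, at radius r is drawn at 1 + k1 r^2 times it, then the intrinsics apply), "pose" (4x4, takes a point from camera to world coordinates); the wrist camera has in their place "tool_from_camera" (4x4, takes a point from camera to tool coordinates, whose origin is the TCP and whose axes are the flange's). Camera axes: x right, y down, z forward; pixel columns grow to the right and rows downward; lengths in m; the calibration is good to about 2 mm. A picture is of the moment at which its call begins: read the wrist's pose just before it. There is no depth.
- bot.finish_job(): hands the job in; it is judged then, once.
The state is a dict: "clock": time; "q": joint angles; "joint_velocities": joint speeds; "tau": joint torques, N m; "ee_pos": TCP position; "ee_rot": TCP orientation; "contact_force": force on the tool from outside, world axes, zero at the start; "wrist_torque": the same for the moment, N m; "width": finger opening in m; "grasp_force": force on a finger pad.
Only numpy, scipy, OpenCV 4.12 (cv2) and the standard library are available. Lean on these libraries where they do the work, as an engineer would, in place of code of your own. Each camera call takes 0.05 s, during which the arm holds its last target. There are 200 camera calls.

## Working session

There is one attempt and no reset: what is moved stays moved. The work goes in short steps, Python scripts to look and compute and a shell command to move; the robot and the scene stay as the last step left them, time stands still between calls to the robot, and variables do not carry over. Pictures are saved under pics/ and viewed, at most 10 in all, crops included, and the job is handed in when it is done.

```bash
mkdir -p pics; ls; cat > h.py <<'E'
import numpy as np, cv2
from bench import bot
def snap(n,f):
    o=bot.get_obs(); c=bot.read_camera(n)
    T=c.get('pose')
    if T is None:
        M=np.eye(4);M[:3,:3]=o['ee_rot'];M[:3,3]=o['ee_pos'];T=M@np.array(c['tool_from_camera'])
    cv2.imwrite('pics/'+f+'.png',c['color']); np.savez('pics/'+f+'.npz',K=c['intrinsics'],k1=c['k1'],T=T)
    return c['color']
def ray(f,uv):
    d=np.load('pics/'+f+'.npz');K=d['K'];T=d['T'];k=float(d['k1'])
    p=cv2.undistortPoints(np.array([[uv]],float),K,np.array([k,0,0,0.]))[0,0]
    v=T[:3,:3]@np.array([p[0],p[1],1]);return T[:3,3],v/np.linalg.norm(v)
def proj(f,P):
    d=np.load('pics/'+f+'.npz');T=np.linalg.inv(d['T']);r=cv2.Rodrigues(T[:3,:3])[0]
    return cv2.projectPoints(np.atleast_2d(np.array(P,float)),r,T[:3,3],d['K'],np.array([float(d['k1']),0,0,0]))[0][:,0]
def atz(f,uv,z):
    o,v=ray(f,uv);return o+v*(z-o[2])/v[2]
def tri(obs):
    A=np.zeros((3,3));b=np.zeros(3);L=[]
    for f,uv in obs:
        o,v=ray(f,uv);P=np.eye(3)-np.outer(v,v);A+=P;b+=P@o;L.append((o,P))
    X=np.linalg.solve(A,b);return X,[np.linalg.norm(P@(X-o)) for o,P in L]
E
python3 - <<'E'
from h import *
np.set_printoptions(precision=4,suppress=True)
a=snap('side','s1');b=snap('top','t1')
for f in('s1','t1'):print(np.load(f'pics/{f}.npz')['T'])
o=bot.get_obs();print(o['clock'],o['ee_rot'],o['contact_force'],o['width'])
E
```

```text
pics
[[-0.9893  0.1305 -0.0646  0.6313]
 [ 0.1454  0.8603 -0.4887  0.3049]
 [-0.0082 -0.4929 -0.8701  0.9083]
 [ 0.      0.      0.      1.    ]]
[[ 0.0014 -0.9942  0.1073  0.4533]
 [-1.     -0.0008  0.0056 -0.1604]
 [-0.0054 -0.1073 -0.9942  1.0549]
 [ 0.      0.      0.      1.    ]]
0.1 [[ 0.9461  0.3239 -0.0002]
 [ 0.3239 -0.9461  0.001 ]
 [ 0.0001 -0.001  -1.    ]] [-0.3722 -0.9002  0.2115] 0.09541853852140687
```

View pics/t1.png

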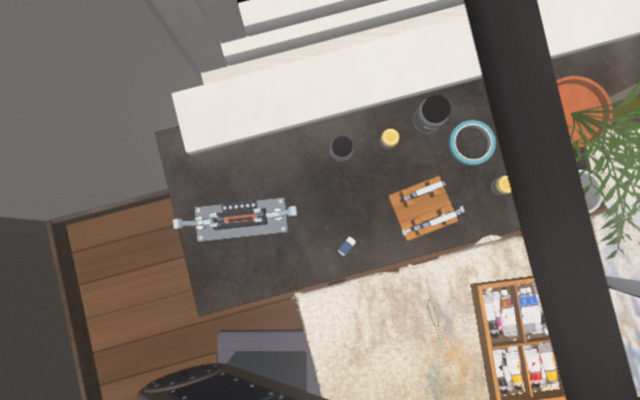

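View pics/s1.png

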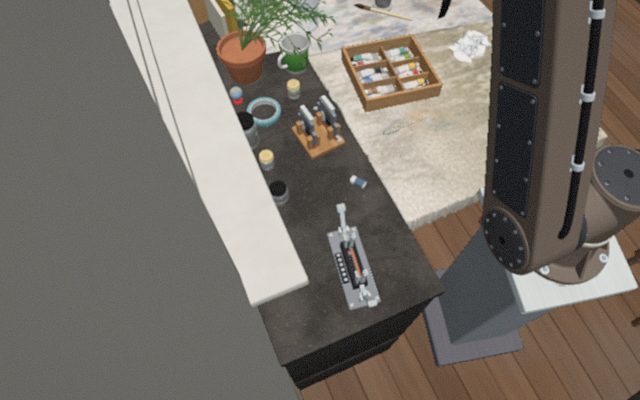

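The top view shows the rack at about (240,218) and the stand at (425,208). The longer piece, ending near (403,232) and (463,208), is probably the board. The side view shows the rack at (352,265) and the stand at (318,130).

```bash
python3 - <<'E'
from h import *
np.set_printoptions(precision=4,suppress=True)
t=cv2.imread('pics/t1.png');s=cv2.imread('pics/s1.png')
def z(i,x,y,w,h):return cv2.resize(i[y:y+h,x:x+w],(400,300),interpolation=cv2.INTER_CUBIC)
cv2.imwrite('pics/c1.png',np.vstack([np.hstack([z(t,380,165,100,75),z(t,165,165,140,105)]),np.hstack([z(s,280,85,80,60),z(s,310,195,160,120)])]))
for p in [(424,190),(433,221),(390,138),(342,147),(346,246)]:print(p,atz('t1',p,.1),atz('t1',p,0.0))
print(atz('t1',(240,218),.038))
E
```

```text
(424, 190) [ 0.556  -0.3571  0.1   ] [ 0.5668 -0.3777  0.    ]
(433, 221) [ 0.4982 -0.3724  0.1   ] [ 0.5029 -0.3947  0.    ]
(390, 138) [ 0.6549 -0.2951  0.1   ] [ 0.676  -0.3092  0.    ]
(342, 147) [ 0.6376 -0.2043  0.1   ] [ 0.6569 -0.2089  0.    ]
(346, 246) [ 0.4517 -0.211   0.1   ] [ 0.4515 -0.2163  0.    ]
[ 0.5065 -0.0043  0.038 ]
```

View pics/c1.png

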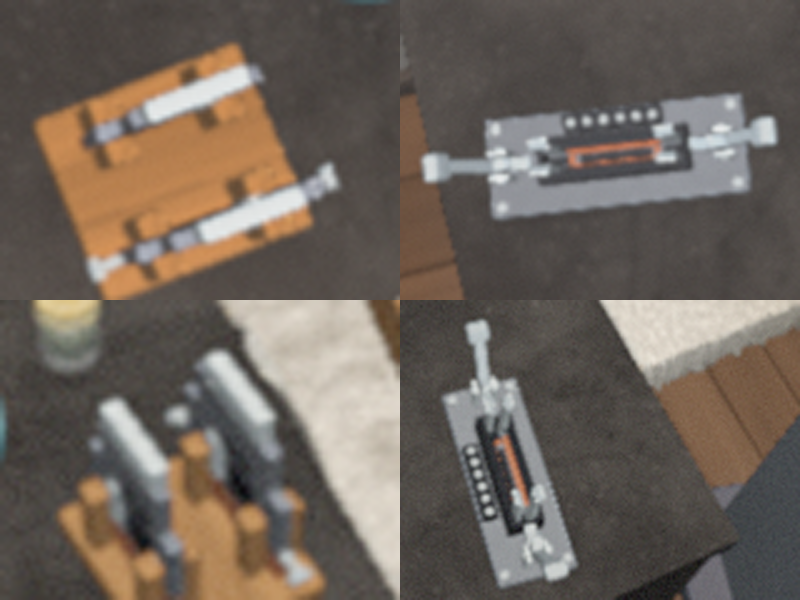

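The board is the piece nearer the robot: its bar centre is at crop (253,216), with pins at (98,268) and (332,178). The rack mouth is near (615,155) in its crop, and the lever pads are at (435,167) and (765,132).

```bash
python3 - <<'E'
from h import *
np.set_printoptions(precision=4,suppress=True)
a=lambda x,y:(380+x/4,165+y/4)
b=lambda x,y:(165+(x-400)/2.857,165+y/2.857)
c=lambda x,y:(280+x/5,85+(y-300)/5)
d=lambda x,y:(310+(x-400)/2.5,195+(y-300)/2.5)
print('grip',tri([('t1',a(253,216)),('s1',c(238,385))]))
p=[atz('t1',a(98,268),.036),atz('t1',a(332,178),.036)];print('pins',p,np.mean(p,0),np.linalg.norm(p[1]-p[0]),np.arctan2(*(p[0]-p[1])[[1,0]]))
print('lpad',tri([('t1',b(435,167)),('s1',d(478,333))]),'rpad',tri([('t1',b(765,132)),('s1',d(555,570))]))
print('?',tri([('t1',b(435,167)),('s1',d(555,570))]),'rpad',tri([('t1',b(765,132)),('s1',d(478,333))]))
q=[atz('t1',b(*x),.012) for x in [(497,128),(732,103),(502,208),(740,183)]];print(q,np.mean(q,0))
print('mouth',atz('t1',b(615,155),.038))
o=bot.get_obs();print(bot.read_camera('wrist')['tool_from_camera'],o['ee_rot'])
E
```

```text
grip (array([ 0.5029, -0.388 ,  0.1171]), [np.float64(0.0019691650112119894), np.float64(0.0019691650112118593)])
pins [array([ 0.4794, -0.3301,  0.036 ]), array([ 0.5241, -0.4463,  0.036 ])] [ 0.5017 -0.3882  0.036 ] 0.12455934990872494 1.9383258413317686
lpad (array([0.5186, 0.0271, 0.3432]), [np.float64(0.036561889129351904), np.float64(0.036561889129351835)]) rpad (array([ 0.4856, -0.044 , -0.3336]), [np.float64(0.07474634968234006), np.float64(0.07474634968234017)])
? (array([0.4949, 0.1054, 0.0872]), [np.float64(0.0013642346535336805), np.float64(0.0013642346535337564)]) rpad (array([ 0.518 , -0.1115,  0.0835]), [np.float64(0.0009830750356946154), np.float64(0.0009830750356944944)])
[array([0.5246, 0.0835, 0.012 ]), array([ 0.5425, -0.0838,  0.012 ]), array([0.4678, 0.0784, 0.012 ]), array([ 0.4855, -0.09  ,  0.012 ])] [ 0.5051 -0.003   0.012 ]
mouth [ 0.504  -0.0048  0.038 ]
[[ 0.0001 -0.9576 -0.288   0.0813]
 [ 1.      0.0004 -0.001   0.0001]
 [ 0.0011 -0.288   0.9576 -0.1521]
 [ 0.      0.      0.      1.    ]] [[ 0.9461  0.3239 -0.0002]
 [ 0.3239 -0.9461  0.001 ]
 [ 0.0001 -0.001  -1.    ]]
```

```bash
python3 -m inch '[[0.035,-0.0095,0,0],[0.035,-0.0095,0,0],[0.035,-0.0095,0,0],[0.035,-0.0095,0,0],[0.035,-0.0095,0,0],[0.035,-0.0095,0,0],[0.035,-0.0095,0,0],[0.035,-0.0095,0,0],[0.035,-0.0095,0,0],[0.035,-0.0095,0,0],[0,0,0,-0.12],[0,0,0,-0.12],[0,0,0,-0.12],[0,0,0,-0.12],[0,0,0,-0.12],[0,0,0,-0.12],[0,0,0,-0.12]]' -0.16
python3 -m inch '[[0,0,0,-0.12],[0,0,0,-0.12],[0,0,0,-0.12],[0,0,0,-0.12],[0,0,0,-0.12],[0,0,0,-0.12],[0,0,0,-0.048],[0,0,0,0],[0,0,0,0]]'
python3 - <<'E'
from h import *
np.set_printoptions(precision=4,suppress=True)
snap('wrist','w1');o=bot.get_obs();print(o['ee_pos'],o['ee_rot'],o['q'],o['width'])
print(proj('w1',[[.5025,-.388,.12],[.4794,-.3301,.036],[.5241,-.4463,.036]]))
E
```

```text
clock: 1.57
ee_pos: [0.5027, -0.388, 0.2334]
ee_rot: [[0.385, 0.923, -0.0], [0.923, -0.385, 0.0], [0.0, -0.0, -1.0]]
contact_force: [-1.2, 0.0, -0.1]
width: 0.04
grasp_force: 0.0
clock: 2.32
ee_pos: [0.5028, -0.388, 0.2334]
ee_rot: [[-0.357, 0.934, -0.0], [0.934, 0.357, 0.0], [0.0, -0.0, -1.0]]
contact_force: [1.2, 0.4, 0.6]
width: 0.0397
grasp_force: 0.0
[ 0.5027 -0.3881  0.2335] [[-0.3568  0.9342 -0.0002]
 [ 0.9342  0.3568  0.0001]
 [ 0.0002 -0.0002 -1.    ]] [-0.7613  0.5057  1.5326 -0.0001  1.1036 -1.126 ] 0.040017381739455404
[[319.5843 204.7565]
 [318.5604 117.0902]
 [318.9123 237.4573]]
```

View pics/w1.png

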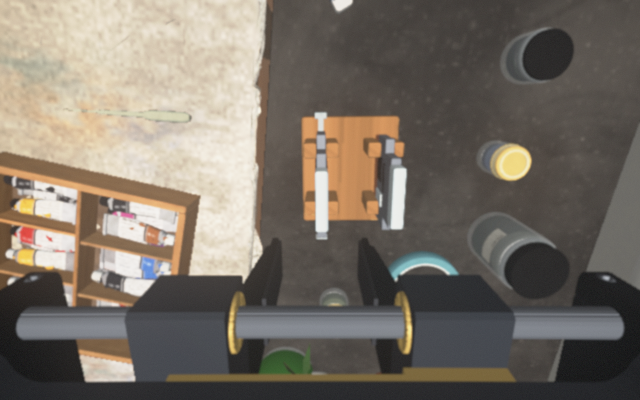

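The wrist view shows the board's bar at about (321,204) and its pins at (321,118) and (322,237). That agrees with my estimate to within about 1.5 mm, so I'm descending to grip.

```bash
python3 -m inch '[[0,0.0015,0.03,0],[0,0,0.03,0],[0,0,0.03,0],[0,0,0.02,0],[0,0,0.0105,0],[0,0,0,0],[0,0,0,0]]'
python3 -m inch '[[0,0,0,0],[0,0,0,0],[0,0,0,0],[0,0,0,0],[0,0,0,0],[0,0,0,0]]' -1
python3 -m inch '[[0,0,-0.01,0],[0,0,-0.02,0],[0,0,-0.03,0],[0,0,-0.03,0],[0,0,-0.03,0],[0,0,0,0],[0,0,0,0]]'
```

```text
clock: 2.95
ee_pos: [0.5044, -0.3878, 0.1136]
ee_rot: [[-0.358, 0.934, 0.0], [0.934, 0.358, -0.0], [-0.0, 0.0, -1.0]]
contact_force: [0.8, -0.7, 1.2]
width: 0.0398
grasp_force: 0.0
clock: 3.45
ee_pos: [0.5043, -0.3877, 0.1136]
ee_rot: [[-0.359, 0.933, 0.0], [0.933, 0.359, -0.001], [-0.001, 0.0, -1.0]]
contact_force: [-1.4, 0.3, 4.4]
width: 0.0101
grasp_force: 30.0
clock: 4.03
ee_pos: [0.5044, -0.3877, 0.2349]
ee_rot: [[-0.359, 0.933, 0.002], [0.933, 0.359, -0.002], [-0.003, 0.001, -1.0]]
contact_force: [0.2, 0.2, -2.6]
width: 0.0097
grasp_force: 30.0
```

```bash
python3 -m inch '[[0.02,0.008,0,0],[0.03,0.0115,0,0],[0.03,0.0115,0,0],[0.03,0.0115,0,0],[0.03,0.0115,0,0],[0.03,0.0115,0,0],[0.03,0.0115,0,0],[0.03,0.0115,0,0],[0.03,0.0115,0,0],[0.03,0.0115,0,0],[0.03,0.0115,0,0],[0.03,0.0115,0,0],[0.008,0.0045,0,0],[0,0,0,0.087],[0,0,0,0.087],[0,0,0,0.087],[0,0,0,0],[0,0,0,0],[0,0,0,0]]'
python3 - <<'E'
from h import *
np.set_printoptions(precision=4,suppress=True)
i=snap('wrist','w2');o=bot.get_obs();print(o['ee_pos'],o['ee_rot'],o['q'])
c=np.array([.5055,-.0033,0]);y=np.array([-.106,.9944,0]);x=np.array([.9944,.106,0]);z=np.array([0,0,1])
P=[c+y*a+x*b+z*h for a,b,h in [(48,0,38),(-48,0,38),(92,35,12),(92,-35,12),(-92,35,12),(-92,-35,12)] for a,b,h in [(a/1e3,b/1e3,h/1e3)]]
print(proj('w2',P+[[.4949,.1054,.087],[.518,-.1115,.0835]]))
cv2.imwrite('pics/w2c.png',cv2.resize(i[:330,160:480],(582,600),interpolation=cv2.INTER_CUBIC))
E
```

```text
clock: 5.62
ee_pos: [0.5053, -0.0038, 0.2326]
ee_rot: [[-0.108, 0.994, -0.001], [0.994, 0.108, 0.0], [0.0, -0.001, -1.0]]
contact_force: [0.2, -0.8, -0.8]
width: 0.0099
grasp_force: 30.0
[ 0.5053 -0.0037  0.2328] [[-0.1078  0.9942 -0.0008]
 [ 0.9942  0.1078 -0.    ]
 [ 0.0001 -0.0007 -1.    ]] [-0.1381  0.323   1.8475 -0.0001  0.9719 -0.246 ]
[[320.4082 132.1015]
 [320.1233 225.5185]
 [355.5466  84.8643]
 [285.441   84.6889]
 [350.4448 253.6364]
 [289.5286 253.4926]
 [322.0295  58.5851]
 [320.9906 301.0165]]
```

View pics/w2c.png

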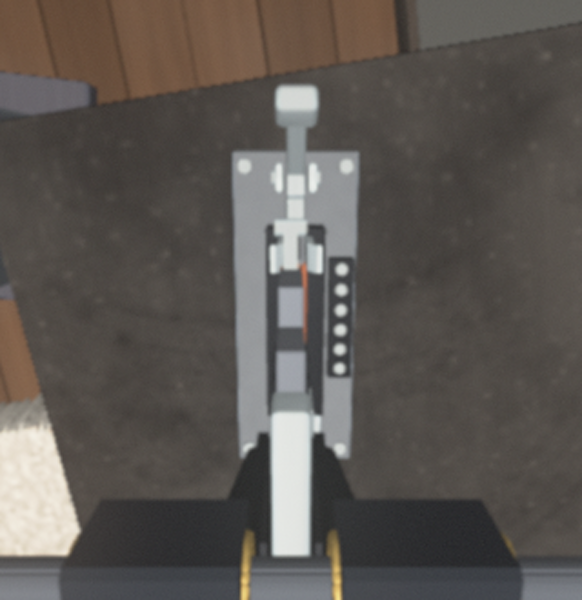

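The rack is fully visible. Its far base corners are at crop (233,153) and (359,152), and the housing centre is at (296,230). The held board is centred on u=291, so the rack sits about 2 mm toward +tool y. I'll correct for that, lower to just above the guides and look again.

```bash
python3 -m inch '[[0.0005,0.002,0.01,0],[0,0,0.02,0],[0,0,0.012,0],[0,0,0,0],[0,0,0,0],[0,0,0,0]]'
python3 - <<'E'
from h import *
np.set_printoptions(precision=4,suppress=True)
i=snap('wrist','w3');j=snap('top','t3');o=bot.get_obs();print(o['ee_pos'],o['ee_rot'])
R=o['ee_rot'];p=o['ee_pos']
print(proj('w3',[p+R@np.array([x,0,z]) for x,z in [(-.02,-.007),(.02,-.007),(.025,0),(.036,.02),(.062,.073),(.048,.14)]]))
z=lambda a,x,y,w,h:cv2.resize(a[y:y+h,x:x+w],(400,600),interpolation=cv2.INTER_CUBIC)
cv2.imwrite('pics/w3c.png',np.hstack([z(i,240,60,160,240),cv2.resize(j[175:255,165:305],(400,600)) if 0 else cv2.copyMakeBorder(cv2.resize(j[170:270,170:300],(400,308),interpolation=cv2.INTER_CUBIC),0,292,0,0,cv2.BORDER_CONSTANT)]))
E
```

```text
clock: 6.17
ee_pos: [0.5078, -0.0029, 0.1914]
ee_rot: [[-0.106, 0.994, 0.001], [0.994, 0.106, -0.0], [-0.0, 0.0, -1.0]]
contact_force: [0.3, 0.8, -2.0]
width: 0.0097
grasp_force: 30.0
[ 0.5078 -0.0029  0.1918] [[-0.106   0.9944  0.0013]
 [ 0.9944  0.106  -0.0003]
 [-0.0004  0.0013 -1.    ]]
[[320.3651 320.0402]
 [320.4488 241.8196]
 [320.4237 225.6426]
 [320.3545 191.1122]
 [320.216  129.0053]
 [320.0614 139.1775]]
```

View pics/w3c.png

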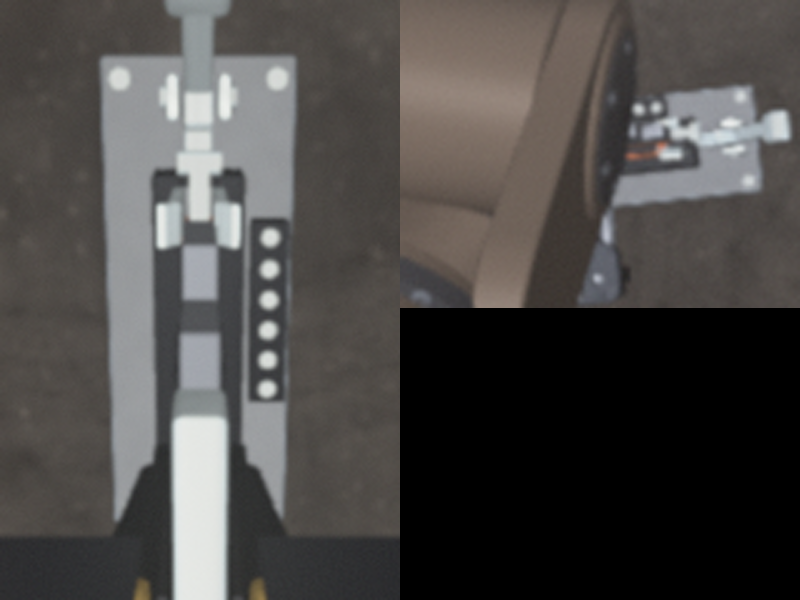

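The board (u=200 in the crop) and the guides and housing (u≈198.5) are now in line to about 0.5 mm, within the play.

```bash
python3 - <<'E'
from h import *
o=bot.get_obs();R=o['ee_rot'];p=o['ee_pos']
print(proj('w3',[np.r_[(p+R@np.array([.092,s*.035,0]))[:2],.012] for s in(-1,1)]), 'seen',(240+100/2.5,60+57/2.5),(240+296/2.5,60+57/2.5))
E
python3 -m inch '[[0,-0.0004,0.008,0],[0,0,0.008,0],[0,0,0.006,0],[0,0,0.006,0],[0,0,0.006,0],[0,0,0.006,0],[0,0,0,0]]'
```

```text
[[280.33510525  83.76564339]
 [359.21144066  83.79160972]] seen (280.0, 82.8) (358.4, 82.8)
clock: 6.85
ee_pos: [0.5066, -0.0028, 0.1498]
ee_rot: [[-0.106, 0.994, -0.002], [0.994, 0.106, 0.0], [0.0, -0.002, -1.0]]
contact_force: [0.7, -0.6, -1.9]
width: 0.0101
grasp_force: 30.0
```

```bash
python3 -m inch '[[0.0006,0,0.005,0],[0,0,0.005,0],[0,0,0.004,0],[0,0,0.003,0],[0,0,0.002,0],[0,0,0,0]]'
python3 -m inch '[[0,0,0.001,0],[0,0,0.001,0],[0,0,0.001,0],[0,0,0,0]]'
```

```text
clock: 7.35
ee_pos: [0.5068, -0.0023, 0.1317]
ee_rot: [[-0.106, 0.994, -0.001], [0.994, 0.106, -0.0], [0.0, -0.001, -1.0]]
contact_force: [-0.7, -0.1, -3.7]
width: 0.0097
grasp_force: 30.0
clock: 7.68
ee_pos: [0.5069, -0.0023, 0.129]
ee_rot: [[-0.106, 0.994, 0.0], [0.994, 0.106, -0.0], [-0.0, 0.0, -1.0]]
contact_force: [0.2, -1.0, -2.9]
width: 0.0099
grasp_force: 30.0
```

```bash
for i in 1 2; do python3 -m inch '[[0,0,0.001,0],[0,0,0.001,0],[0,0,0,0],[0,0,0,0]]' | grep -E 'pos|contact'; done; python3 -m inch '[[0,0,0.001,0],[0,0,0,0],[0,0,0,0]]'| grep -E 'pos|contact'
```

```text
ee_pos: [0.5069, -0.0023, 0.1271]
contact_force: [0.6, -0.2, -2.5]
ee_pos: [0.507, -0.0023, 0.1251]
contact_force: [0.6, -0.5, -2.8]
ee_pos: [0.5072, -0.0024, 0.1243]
contact_force: [0.5, -2.0, -0.7]
```

```bash
python3 -m inch '[[0,0,0.001,0],[0,0,0,0],[0,0,0,0]]'| grep -E 'pos|contact'
```

```text
ee_pos: [0.5073, -0.0024, 0.1235]
contact_force: [-1.2, -1.8, 4.4]
```

Contact: the board is resting in the mouth with its foot at about 26 mm. I'll release, rise and look.

```bash
python3 -m inch '[[0,0,0,0],[0,0,0,0],[0,0,0,0],[0,0,0,0]]' -0.16
python3 -m inch '[[0,0,-0.01,0],[0,0,-0.03,0],[0,0,-0.04,0],[0,0,-0.04,0],[0,0,-0.04,0],[0,0,0,0],[0,0,0,0]]' | grep -E 'clock|pos'
python3 - <<'E'
from h import *
np.set_printoptions(precision=4,suppress=True)
i=snap('wrist','w4');j=snap('side','s4');o=bot.get_obs();R=o['ee_rot'];p=o['ee_pos'];print(p,R)
c=lambda x,y,z:np.r_[(np.array([.5073,-.0024])+R[:2,:2]@np.array([x,y])),z]
P=[c(0,0,.13),c(.025,0,.13),c(-.025,0,.13),c(.062,0,.0459),c(-.062,0,.0459)]+[c(s*(.078+.06*np.sin(.49)),0,.09) for s in(1,-1)]
print(proj('w4',P),proj('s4',P))
z=lambda a,x,y,w,h:cv2.resize(a[y:y+h,x:x+w],(400,600),interpolation=cv2.INTER_CUBIC)
cv2.imwrite('pics/w4c.png',np.hstack([z(i,230,30,180,270),z(j,310,195,100,150)]))
E
```

```text
clock: 9.18
ee_pos: [0.5069, -0.0022, 0.123]
ee_rot: [[-0.106, 0.994, -0.0], [0.994, 0.106, 0.0], [0.0, -0.0, -1.0]]
contact_force: [-0.7, -0.0, 0.4]
width: 0.0311
grasp_force: 0.0
clock: 9.77
ee_pos: [0.5073, -0.0022, 0.2857]
[ 0.5064 -0.0021  0.2829] [[-0.1059  0.9944 -0.0007]
 [ 0.9944  0.1059  0.    ]
 [ 0.0001 -0.0007 -1.    ]]
[[318.9702 190.9419]
 [318.9607 163.4436]
 [318.9793 217.2154]
 [318.6559 115.071 ]
 [318.7185 223.4465]
 [318.7668  68.0024]
 [318.8643 275.4108]] [[357.7551 245.1465]
 [361.5304 256.6477]
 [354.0725 233.9413]
 [363.2156 287.2374]
 [346.4503 234.6348]
 [372.0644 301.7955]
 [341.8294 208.325 ]]
```

View pics/w4c.png

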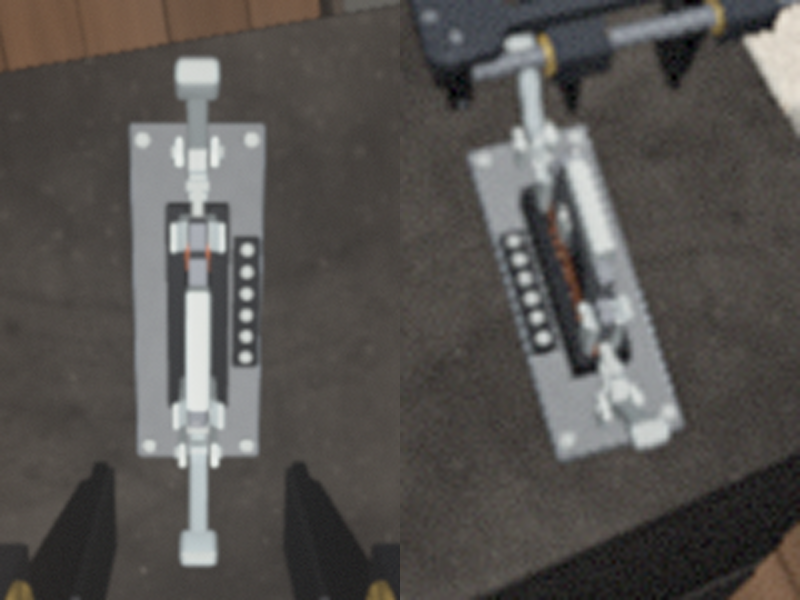

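The board stands level and centred in the mouth, bar at crop (198,350), pins in the forks. The lever pads are at (197,75) and (198,548). I'll start with the left lever.

```bash
python3 -m inch '[[0.0375,0,0,0],[0.0375,0,0,0],[0.0375,0,0,0],[0.0375,0,0,0],[0,0,0.03,0],[0,0,0.03,0],[0,0,0.03,0],[0,0,0.03,0],[0,0,0.03,0],[0,0,0.03,0],[0,0,0,0],[0,0,0,0]]' -1
python3 - <<'E'
from h import *
np.set_printoptions(precision=4,suppress=True)
for th in np.arange(.7,-.41,-.1):
    f=th-.2;r=.068 if f>0 else .060
    print(round(th,2),'tcp_y %.4f'%(.078+r*np.sin(f)+.007*np.cos(f)+.010),'z %.4f'%(.037+(.068*np.cos(f)-.007*np.sin(f)+.009 if f>0 else .06*np.cos(f)-.007*np.sin(f)+.019)))
E
```

```text
clock: 10.87
ee_pos: [0.4901, 0.1467, 0.1017]
ee_rot: [[-0.106, 0.994, -0.005], [0.994, 0.106, -0.001], [-0.0, -0.005, -1.0]]
contact_force: [0.9, -0.4, -0.4]
width: 0.0005
grasp_force: 0.0
0.7 tcp_y 0.1267 z 0.1023
0.6 tcp_y 0.1209 z 0.1059
0.5 tcp_y 0.1148 z 0.1089
0.4 tcp_y 0.1084 z 0.1113
0.3 tcp_y 0.1018 z 0.1130
0.2 tcp_y 0.0950 z 0.1140
0.1 tcp_y 0.0890 z 0.1164
0.0 tcp_y 0.0829 z 0.1162
-0.1 tcp_y 0.0770 z 0.1154
-0.2 tcp_y 0.0711 z 0.1140
-0.3 tcp_y 0.0654 z 0.1120
-0.4 tcp_y 0.0599 z 0.1095
```

```bash
python3 -m inch '[[-0.006,0,0,0],[-0.006,0,0,0],[-0.006,0,0,0],[-0.004,0,0,0],[0,0,0,0]]' | grep -E 'pos|contact'
python3 -m inch '[[-0.003,0,-0.0018,0],[-0.003,0,-0.0018,0],[-0.003,0,-0.0016,0],[-0.003,0,-0.0015,0],[0,0,0,0]]'| grep -E 'pos|contact'
python3 -m inch '[[-0.003,0,-0.0013,0],[-0.003,0,-0.0012,0],[-0.003,0,-0.001,0],[-0.003,0,-0.0008,0],[0,0,0,0]]'| grep -E 'pos|contact'
```

```text
ee_pos: [0.4939, 0.1242, 0.1041]
contact_force: [0.4, 0.1, 0.8]
ee_pos: [0.4948, 0.1126, 0.1101]
contact_force: [-0.2, 1.3, 0.1]
ee_pos: [0.4959, 0.1006, 0.1142]
contact_force: [0.3, -0.5, -0.4]
```

```bash
python3 -m inch '[[0.01,0,0,0],[0.005,0,-0.03,0],[0,0,-0.04,0],[0,0,0,0],[-0.03,0,0,0],[-0.04,0,0,0],[-0.04,0,0,0],[-0.04,0,0,0],[-0.04,0,0,0],[-0.04,0,0,0],[-0.037,0,0,0],[0,0,0,0],[0,0,0.03,0],[0,0,0.03,0],[0,0,0.022,0],[0,0,0,0],[0,0,0,0]]'
python3 -m inch '[[0.006,0,0,0],[0.006,0,0,0],[0.006,0,0,0],[0.004,0,0,0],[0,0,0,0]]' | grep -E 'pos|contact'
```

```text
clock: 13.53
ee_pos: [0.5225, -0.1488, 0.1018]
ee_rot: [[-0.106, 0.994, -0.002], [0.994, 0.106, 0.001], [0.001, -0.002, -1.0]]
contact_force: [-0.8, 0.5, 0.5]
width: 0.0001
grasp_force: 0.0
ee_pos: [0.5208, -0.1269, 0.1031]
contact_force: [-0.1, -1.4, -0.0]
```

```bash
python3 -m inch '[[0.003,0,-0.0018,0],[0.003,0,-0.0018,0],[0.003,0,-0.0016,0],[0.003,0,-0.0015,0]]'| grep -E 'pos|contact'
python3 -m inch '[[0.003,0,-0.0013,0],[0.003,0,-0.0012,0],[0.003,0,-0.001,0],[0.003,0,-0.0008,0]]'| grep -E 'pos|contact'
python3 - <<'E'
from h import *
i=snap('wrist','w5');j=snap('side','s5');k=snap('top','t5')
z=lambda a,x,y,w,h:cv2.resize(a[y:y+h,x:x+w],(400,600),interpolation=cv2.INTER_CUBIC)
cv2.imwrite('pics/w5c.png',np.hstack([z(i,220,0,200,300),z(j,310,195,100,150)]))
E
```

```text
ee_pos: [0.5192, -0.1155, 0.1091]
contact_force: [2.8, -2.3, -0.5]
ee_pos: [0.5175, -0.1033, 0.1131]
contact_force: [0.5, -1.8, -2.0]
```

View pics/w5c.png

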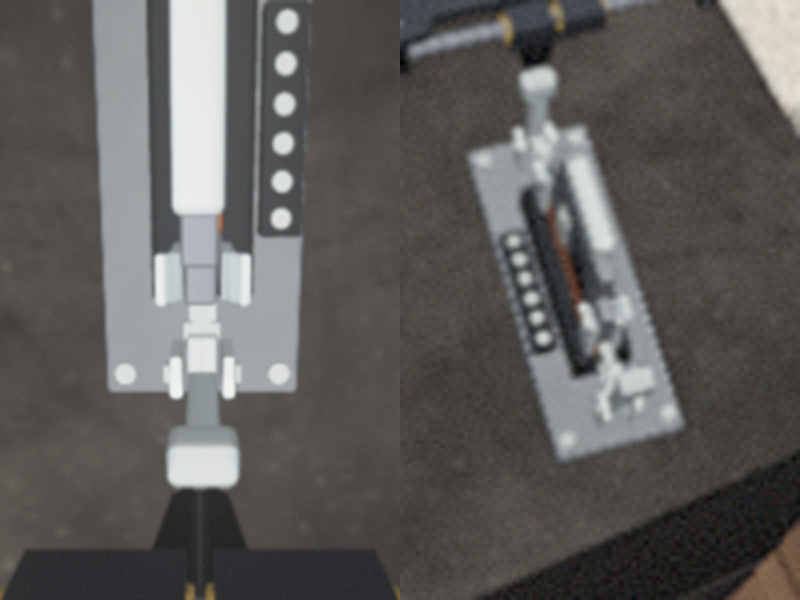

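Both levers have swung in part way and the board stands level. I'll continue by turns, with the right lever to about 0.15 now.

```bash
python3 -m inch '[[0.002,0,-0.0004,0],[0.002,0,-0.0004,0],[0.002,0,-0.0003,0]]'| grep -E 'pos|contact'
python3 -m inch '[[0.002,0,-0.0003,0],[0.002,0,-0.0002,0]]'| grep -E 'pos|contact'
```

```text
ee_pos: [0.5169, -0.0978, 0.114]
contact_force: [-0.2, -3.8, -3.3]
ee_pos: [0.5166, -0.0937, 0.1146]
contact_force: [-0.2, -4.5, -3.1]
```

```bash
python3 -m inch '[[-0.01,0,0,0],[-0.005,0,-0.03,0],[0,0,-0.04,0],[0,0,0,0],[0.03,0,0,0],[0.04,0,0,0],[0.04,0,0,0],[0.04,0,0,0],[0.04,0,0,0],[0.035,0,0,0],[0,0,0,0],[0,0,0.03,0],[0,0,0.025,0],[0,0,0.016,0],[0,0,0,0],[0,0,0,0]]'
python3 -m inch '[[-0.005,0,0,0],[-0.004,0,0,0],[-0.003,0,0,0],[0,0,0,0]]' | grep -E 'pos|contact'
```

```text
clock: 16.52
ee_pos: [0.4946, 0.1147, 0.1136]
ee_rot: [[-0.105, 0.994, -0.001], [0.994, 0.105, -0.0], [0.0, -0.001, -1.0]]
contact_force: [0.4, -0.1, -0.1]
width: 0.0006
grasp_force: 0.0
ee_pos: [0.4962, 0.1024, 0.1145]
contact_force: [-1.4, 0.2, 0.5]
```

```bash
for i in 1; do python3 -m inch '[[-0.002,0,-0.0004,0],[-0.002,0,-0.0003,0],[-0.002,0,-0.0003,0],[-0.002,0,-0.0002,0]]'| grep -E 'pos|contact'
python3 -m inch '[[-0.002,0,-0.0002,0],[-0.002,0,-0.0002,0]]'| grep -E 'pos|contact'
python3 -m inch '[[-0.002,0,-0.0001,0],[-0.002,0,-0.0001,0]]'| grep -E 'pos|contact'; done
```

```text
ee_pos: [0.4967, 0.0952, 0.1152]
contact_force: [-0.5, 3.9, 3.2]
ee_pos: [0.4971, 0.0912, 0.1155]
contact_force: [0.0, 3.6, 2.9]
ee_pos: [0.4975, 0.0871, 0.1155]
contact_force: [0.8, 4.6, 0.8]
```

```bash
python3 -m inch '[[-0.002,0,0,0],[-0.001,0,0,0]]'| grep -E 'pos|contact'
python3 -m inch '[[0.01,0,0,0],[0.005,0,-0.03,0],[0,0,-0.04,0],[0,0,0,0],[-0.03,0,0,0],[-0.04,0,0,0],[-0.04,0,0,0],[-0.04,0,0,0],[-0.04,0,0,0],[-0.014,0,0,0],[0,0,0,0],[0,0,0.03,0],[0,0,0.025,0],[0,0,0.015,0],[0,0,0,0],[0,0,0,0]]'
```

```text
ee_pos: [0.4978, 0.084, 0.1154]
contact_force: [0.4, 3.3, 1.1]
clock: 19.02
ee_pos: [0.5175, -0.1024, 0.1153]
ee_rot: [[-0.107, 0.994, -0.002], [0.994, 0.107, 0.0], [0.001, -0.002, -1.0]]
contact_force: [-1.1, 0.4, -0.2]
width: 0.0003
grasp_force: 0.0
```

```bash
python3 -m inch '[[0.004,0,0,0],[0.004,0,0,0],[0.002,0,0,0]]'| grep -E 'pos|contact'
for i in 1 2 3 4; do python3 -m inch '[[0.002,0,0,0],[0.001,0,0,0]]'| grep -E 'pos|contact'; done
```

```text
ee_pos: [0.517, -0.0931, 0.1166]
contact_force: [-0.2, -3.5, 1.4]
ee_pos: [0.5168, -0.0908, 0.1164]
contact_force: [-0.1, -3.7, 3.3]
ee_pos: [0.5165, -0.0879, 0.1159]
contact_force: [0.7, -3.6, 3.8]
ee_pos: [0.516, -0.0848, 0.1157]
contact_force: [1.8, -3.2, 3.3]
ee_pos: [0.5156, -0.0817, 0.1155]
contact_force: [2.5, -4.3, 2.2]
```

```bash
for i in 1 2 ; do python3 -m inch '[[0.002,0,0.0002,0],[0.001,0,0.0002,0]]'| grep -E 'pos|contact'; done
python3 -m inch '[[-0.01,0,0,0],[-0.005,0,-0.03,0],[0,0,-0.04,0],[0,0,0,0],[0.03,0,0,0],[0.04,0,0,0],[0.04,0,0,0],[0.04,0,0,0],[0.035,0,0,0],[0,0,0,0],[0,0,0.03,0],[0,0,0.025,0],[0,0,0.015,0],[0,0,0,0],[0,0,0,0]]'
```

```text
ee_pos: [0.5155, -0.0792, 0.1152]
contact_force: [2.1, -9.8, 4.1]
ee_pos: [0.5153, -0.0768, 0.1148]
contact_force: [1.4, -14.5, 3.9]
clock: 21.52
ee_pos: [0.4964, 0.0929, 0.1142]
ee_rot: [[-0.106, 0.994, -0.002], [0.994, 0.106, 0.0], [0.0, -0.002, -1.0]]
contact_force: [0.8, 1.1, -0.9]
width: 0.0005
grasp_force: 0.0
```

The right lever came up firm at about 14 N. Now I'll press the left lever home.

```bash
python3 -m inch '[[-0.004,0,0.0,0],[-0.004,0,0,0],[0,0,0,0]]'| grep -E 'pos|contact'
for i in 1 2 3 4 5 6 7; do python3 -m inch '[[-0.001,0,0,0],[0,0,0,0]]'| grep -E 'pos|contact'; done
```

```text
ee_pos: [0.4981, 0.0845, 0.1156]
contact_force: [-0.1, -0.3, -0.3]
ee_pos: [0.498, 0.0841, 0.1153]
contact_force: [-0.4, 0.9, 1.5]
ee_pos: [0.4981, 0.0834, 0.1151]
contact_force: [0.9, 2.7, 3.0]
ee_pos: [0.4982, 0.0824, 0.1149]
contact_force: [-0.0, 5.0, 3.9]
ee_pos: [0.4983, 0.0813, 0.1148]
contact_force: [1.1, 4.4, 3.6]
ee_pos: [0.4983, 0.0802, 0.1148]
contact_force: [0.6, 4.8, 3.6]
ee_pos: [0.4984, 0.0793, 0.1147]
contact_force: [1.0, 6.1, 4.2]
ee_pos: [0.4985, 0.0785, 0.1147]
contact_force: [0.6, 7.9, 3.5]
```

```bash
for i in 1 2 3 4; do python3 -m inch '[[-0.0005,0,0,0],[0,0,0,0]]'| grep -E 'pos|contact'; done
```

```text
ee_pos: [0.4985, 0.0781, 0.1146]
contact_force: [0.8, 8.4, 3.0]
ee_pos: [0.4986, 0.0778, 0.1146]
contact_force: [0.9, 9.3, 2.8]
ee_pos: [0.4986, 0.0773, 0.1146]
contact_force: [2.5, 10.7, 2.5]
ee_pos: [0.4987, 0.0769, 0.1146]
contact_force: [1.1, 11.2, 2.6]
```

The left lever is up firm too, with the knee near y=0.080 and about 11 N. I'll re-press the right lever to check that it stayed home.

```bash
python3 -m inch '[[0.01,0,0,0],[0.005,0,-0.03,0],[0,0,-0.04,0],[0,0,0,0],[-0.03,0,0,0],[-0.04,0,0,0],[-0.04,0,0,0],[-0.04,0,0,0],[-0.035,0,0,0],[0,0,0,0],[0,0,0.03,0],[0,0,0.025,0],[0,0,0.015,0],[0.005,0,0,0],[0.003,0,0,0],[0,0,0,0]]'|grep -E 'clock|pos|contact'
for i in 1 2 3 4 5 6; do python3 -m inch '[[0.001,0,0,0],[0,0,0,0]]'| grep -E 'pos|contact'; done
```

```text
clock: 24.93
ee_pos: [0.5159, -0.0839, 0.1154]
contact_force: [-0.3, -0.2, 0.4]
ee_pos: [0.516, -0.0835, 0.1157]
contact_force: [-0.1, -0.1, 0.5]
ee_pos: [0.5157, -0.0827, 0.1153]
contact_force: [-0.3, -0.4, -0.1]
ee_pos: [0.5156, -0.082, 0.115]
contact_force: [0.3, -3.5, 0.0]
ee_pos: [0.5156, -0.0813, 0.1149]
contact_force: [-0.4, -5.2, 2.0]
ee_pos: [0.5155, -0.0805, 0.1149]
contact_force: [-0.2, -7.4, 1.4]
ee_pos: [0.5154, -0.0797, 0.1149]
contact_force: [0.4, -8.6, -0.2]
```

```bash
for i in 1 2; do python3 -m inch '[[0.0008,0,0,0],[0,0,0,0]]'| grep -E 'pos|contact'; done
python3 -m inch '[[-0.01,0,0,0],[-0.005,0,-0.03,0],[0,0,-0.04,0],[0,0,0,0],[0.03,0,0,0],[0.04,0,0,0],[0.04,0,0,0],[0.04,0,0,0],[0.034,0,0,0],[0,0,0,0],[0,0,0.03,0],[0,0,0.025,0],[0,0,0.015,0],[-0.005,0,0,0],[-0.003,0,0,0],[0,0,0,0]]'|grep -E 'clock|pos|contact'
for i in 1 2 3 4 5 6; do python3 -m inch '[[-0.001,0,0,0],[0,0,0,0]]'| grep -E 'pos|contact'; done
```

```text
ee_pos: [0.5154, -0.0791, 0.1148]
contact_force: [-1.3, -10.8, 0.3]
ee_pos: [0.5153, -0.0785, 0.1148]
contact_force: [-0.1, -11.8, -1.3]
clock: 27.6
ee_pos: [0.4985, 0.0819, 0.1155]
contact_force: [0.1, 0.3, 0.7]
ee_pos: [0.4985, 0.0815, 0.1157]
contact_force: [-0.7, -0.7, -0.0]
ee_pos: [0.4983, 0.0808, 0.1152]
contact_force: [0.1, 0.6, -0.2]
ee_pos: [0.4983, 0.0799, 0.1149]
contact_force: [0.3, 0.9, 1.3]
ee_pos: [0.4984, 0.0791, 0.1148]
contact_force: [-0.7, 4.5, 1.6]
ee_pos: [0.4985, 0.0783, 0.1148]
contact_force: [-0.1, 6.8, 1.7]
ee_pos: [0.4985, 0.0775, 0.1147]
contact_force: [0.5, 7.4, 1.2]
```

```bash
for i in 1 2 3; do python3 -m inch '[[-0.0007,0,0,0],[0,0,0,0]]'| grep -E 'pos|contact'; done
python3 -m inch '[[0.01,0,0,0],[0.005,0,-0.03,0],[0,0,-0.04,0],[-0.04,0,-0.04,0],[-0.04,0,-0.04,0],[-0.012,0,-0.016,0],[0,0,0,0],[0,0,0,0]]'|grep -E 'clock|pos'
python3 - <<'E'
from h import *
i=snap('wrist','w6');j=snap('side','s6')
R=bot.get_obs()['ee_rot']
z=lambda a,x,y,w,h:cv2.resize(a[y:y+h,x:x+w],(400,600),interpolation=cv2.INTER_CUBIC)
cv2.imwrite('pics/w6c.png',np.hstack([z(i,230,30,180,270),z(j,310,195,100,150)]))
c=lambda x,y,z:np.r_[(np.array([.5073,-.0024])+R[:2,:2]@np.array([x,y])),z]
for h in(.1305,.125,.120,.115):print(h,proj('w6',[c(.026,0,h),c(-.023,0,h)]).round(1).tolist(),proj('s6',[c(.026,0,h),c(-.023,0,h)]).round(1).tolist())
E
```

```text
ee_pos: [0.4986, 0.0769, 0.1147]
contact_force: [0.4, 8.9, 0.4]
ee_pos: [0.4986, 0.0764, 0.1146]
contact_force: [-0.1, 11.3, -1.0]
ee_pos: [0.4986, 0.0758, 0.1146]
contact_force: [0.1, 11.9, -0.9]
clock: 29.77
ee_pos: [0.5046, 0.019, 0.2599]
0.1305 [[320.1, 193.8], [320.2, 248.5]] [[361.7, 257.0], [354.4, 234.7]]
0.125 [[320.1, 192.1], [320.2, 245.9]] [[361.5, 258.0], [354.2, 235.8]]
0.12 [[320.1, 190.5], [320.2, 243.6]] [[361.2, 258.9], [354.0, 236.8]]
0.115 [[320.1, 189.1], [320.1, 241.4]] [[361.0, 259.8], [353.8, 237.8]]
```

View pics/w6c.png

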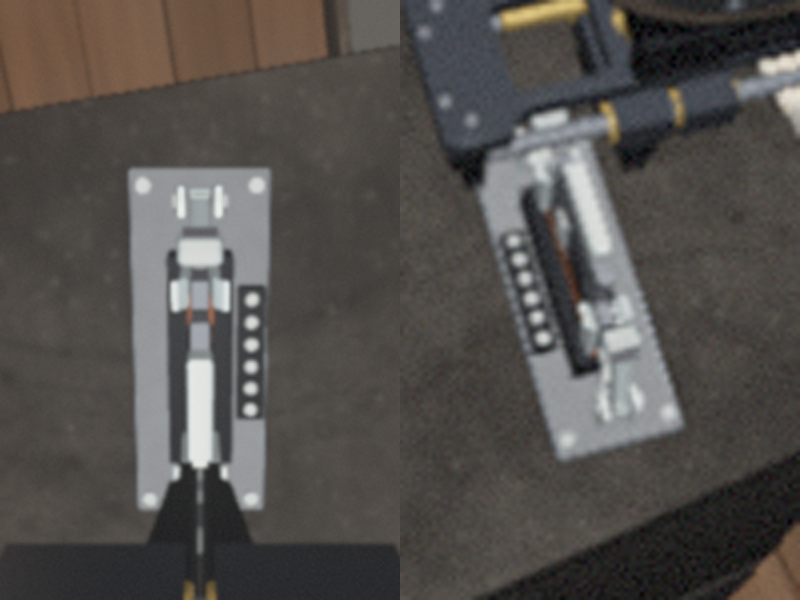

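Both levers lean inward and the board stands level. The bar is at crop (200,410), and the side view shows the pads at (550,118) and (622,340). I'll do one more check press on each side to see whether the firm positions repeat.

```bash
python3 -m inch '[[-0.04,0,0,0],[-0.04,0,0,0],[-0.0345,0,0,0],[0,0,0,0],[0,0,0.04,0],[0,0,0.04,0],[0,0,0.04,0],[0,0,0.0245,0],[0.005,0,0,0],[0.005,0,0,0],[0.002,0,0,0],[0,0,0,0]]'|grep -E 'clock|pos|contact'
for i in 1 2 3 4; do python3 -m inch '[[0.001,0,0,0],[0,0,0,0]]'| grep -E 'pos|contact'; done
```

```text
clock: 30.87
ee_pos: [0.5161, -0.082, 0.1167]
contact_force: [0.4, -0.0, 0.8]
ee_pos: [0.5161, -0.0817, 0.1165]
contact_force: [0.6, -1.1, 1.4]
ee_pos: [0.516, -0.0812, 0.1161]
contact_force: [0.4, -4.5, 5.4]
ee_pos: [0.516, -0.0804, 0.116]
contact_force: [1.0, -6.2, 6.3]
ee_pos: [0.5159, -0.0796, 0.116]
contact_force: [1.2, -6.8, 4.6]
```

```bash
for i in 1 2 3 4; do python3 -m inch '[[0.0008,0,0,0],[0,0,0,0]]'| grep -E 'pos|contact'; done
```

```text
ee_pos: [0.5158, -0.079, 0.116]
contact_force: [0.9, -8.7, 4.6]
ee_pos: [0.5158, -0.0784, 0.1159]
contact_force: [0.1, -10.5, 4.7]
ee_pos: [0.5157, -0.0778, 0.1159]
contact_force: [0.6, -11.6, 2.7]
ee_pos: [0.5157, -0.0772, 0.1159]
contact_force: [0.7, -13.2, 2.2]
```

```bash
python3 -m inch '[[-0.01,0,0,0],[-0.005,0,-0.03,0],[0,0,-0.04,0],[0,0,0,0],[0.03,0,0,0],[0.04,0,0,0],[0.04,0,0,0],[0.04,0,0,0],[0.034,0,0,0],[0,0,0,0],[0,0,0.03,0],[0,0,0.025,0],[0,0,0.0165,0],[-0.005,0,0,0],[-0.005,0,0,0],[0,0,0,0]]'|grep -E 'clock|pos|contact'
for i in 1 2 3 4 5 6; do python3 -m inch '[[-0.001,0,0,0],[0,0,0,0]]'| grep -E 'pos|contact'; done
```

```text
clock: 33.53
ee_pos: [0.4985, 0.0815, 0.1145]
contact_force: [0.6, -0.4, -0.0]
ee_pos: [0.4985, 0.0812, 0.1147]
contact_force: [0.8, -0.2, 0.5]
ee_pos: [0.4983, 0.0804, 0.1142]
contact_force: [0.8, 0.1, 0.3]
ee_pos: [0.4983, 0.0798, 0.1139]
contact_force: [-0.1, 3.7, 2.0]
ee_pos: [0.4984, 0.0789, 0.1138]
contact_force: [-0.9, 5.5, 2.5]
ee_pos: [0.4985, 0.0781, 0.1138]
contact_force: [-0.5, 8.0, 1.4]
ee_pos: [0.4986, 0.0773, 0.1137]
contact_force: [0.2, 9.5, 1.9]
```

```bash
for i in 1 2; do python3 -m inch '[[-0.0007,0,0,0],[0,0,0,0]]'| grep -E 'pos|contact'; done
python3 -m inch '[[0.01,0,0,0],[0.005,0,-0.03,0],[0,0,-0.04,0],[-0.04,0,-0.04,0],[-0.04,0,-0.04,0],[-0.014,0,-0.016,0],[0,0,0,0],[0,0,0,0]]'|grep -E 'clock|pos|contact'
python3 - <<'E'
from h import *
s0=cv2.imread('pics/s4.png',0);j=cv2.cvtColor(snap('side','s7'),cv2.COLOR_BGR2GRAY);snap('wrist','w7')
def ecc(x,y,w,h):
    up=lambda a:cv2.resize(a[y:y+h,x:x+w],None,fx=4,fy=4,interpolation=cv2.INTER_CUBIC)
    cc,M=cv2.findTransformECC(up(s0),up(j),np.eye(2,3,dtype=np.float32),cv2.MOTION_TRANSLATION,(3,200,1e-6),None,5)
    return cc,M[:,2]/4
print('bar',ecc(348,229,20,34),'bar low',ecc(350,246,18,16),'dots(ref)',ecc(332,250,18,34))
E
```

```text
ee_pos: [0.4986, 0.0768, 0.1137]
contact_force: [-0.4, 11.2, 1.2]
ee_pos: [0.4987, 0.0762, 0.1136]
contact_force: [0.8, 11.7, 1.0]
clock: 35.53
ee_pos: [0.5048, 0.0173, 0.2588]
contact_force: [-0.5, -0.1, -0.6]
bar (0.973357578686888, array([-0.17863786,  0.85721827], dtype=float32)) bar low (0.989366283342389, array([-0.2520973,  0.6371046], dtype=float32)) dots(ref) (0.9947283682177586, array([-0.00315673, -0.00340919], dtype=float32))
```

```bash
python3 -c "
from bench import bot
print(bot.finish_job())"
```

```text
the job is handed in; nothing more can be done
None
```

I moved the board from the stand to the rack and pressed both levers in until they came up firm, then handed the job in at about 36 s. The peak push on a lever was about 15 N; the firm positions repeated on a second press, but I couldn't read the seating pins directly to confirm it is fully home.

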